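# Push a steel blank out over the end of the filing board

### The job

Two flat steel blanks lie side by side on the raised wooden filing board. With a fingertip, push the blank that has the round hole along its lane, away from the cross stop, until it sticks out about 3 cm past the open end of the board so that its edge can be filed (up to a centimetre more or less is fine). Only push it, do not pick it up or let it drop off, and leave the plain blank and everything else where they are.

Things in the scene. Friction and masses are not known exactly. Their poses are not given: they have to be found in the camera images.
- ledge: fixed plywood filing board, 300 mm long (its x), 162 wide (y), 50 high. Origin: centre of its underside. The blanks lie on its top, in two lanes 72 mm wide centred on y = -39 and +39 mm, between dark ribs (along x at y = -78, 0, 78 mm; 6 wide, 4 high). A cross stop 12 mm thick, 12 high closes the -x end (x = -150 to -138 mm).
- ledge_lip (a point): the middle of the top edge of the board's open +x end (150 mm from the board's centre, 50 mm above the bench); beyond it is a free drop to the bench. Axes as the board's.
- holed_mid (a point): the blank to push: loose steel plate 110 mm long (x), 66 wide (y), 6 thick, one 33 mm round hole through its middle, about 0.3 kg. This point: its centre, half-way up. It lies flat in either lane, its x along the board's x within 3 degrees, its rear edge at least 40 mm from the cross stop. It slides with dry friction of a few newtons and stays where left.
- plain_mid (a point): the other blank, to be left alone: loose steel plate of the same 110 x 66 x 6 mm without a hole, lying in the other lane. This point is its centre, half-way up.
- file: bystander: flat file with a wooden handle, 315 mm long, 22 mm high, lying beside the board on the robot's side. Origin on its underside, near mid-length; x towards its tip
- offcut: bystander: wooden offcut 120 x 45 x 40 mm lying beyond the board. Origin at the centre of its underside
- jar: bystander: closed glass jar, 60 mm across, 75 mm tall, beyond the board. Origin at the centre of its underside
- screwdriver: bystander: red-handled screwdriver lying to the left. Origin on its underside
- chuckkey: bystander: T-shaped drill chuck key, about 90 mm, lying to the right. Origin on its underside
- bitbox: bystander: open cardboard box 120 x 160 x 50 mm with two dividers, to the left. Origin at the centre of its underside
Mind the look-alikes: they are no part of the job. What is shaped like the part that bears holed_mid but black, blue or pink is not meant.

How it is judged:
By the outcome, as a careful person would: the job done as asked, in the order asked, and still so for the second after the job is handed in, with the robot touching nothing.
It also fails if it takes over 40 s, if anything falls off the work surface, if the arm or the gripper's body presses on something with over 40 N, if the wrist force passes 120 N, or if a joint passes its speed limit or range.

### The arm

A 7-joint arm with a two-finger parallel gripper is mounted at the origin on the work surface. World frame = base frame: x ahead of the robot, y to its left, z up, the work surface at z = 0. Lengths are in m, angles in rad, forces in N, time in s.
With the tool pointing down it reaches from about 0.425 to 0.825 m from the base axis. Payload 3.6 kg.
Tool frame: the origin (TCP) lies at the very end of the fingers, on their centre line; the grasp point (between the pads) lies 19 mm behind it; x points along the fingers, z is the direction in which the jaws open and shut, and the axes are right-handed (so a half turn about x gives the same grasp; the last joint's range is limited). The gripper opens to 93 mm and grips with 3 to 60 N. Pads are 15 mm wide; open, the fingers measure 128 mm over their backs; the gripper's body (75 mm by 188 mm) begins 65 mm behind the grasp point.
Start: joints at [-1.351, 0.615, -0.013, 1.423, 0.008, 1.103, -0.04], TCP at [0.159, 0.63, 0.219] pointing down, gripper open.
Joint ranges: [-3.12, 3.12], [-0.3, 2.06], [-1.34, 1.32], [0.26, 2.42], [-1.36, 4.5], [0.01, 1.98], [-2.84, 2.84]. Speed limits (rad/s): [2.79, 2.79, 3.14, 3.14, 3.14, 3.14, 3.14].

### API

Orientations are given as a unit quaternion [w, x, y, z].
In Python, from rig import ctrl, cams, workorder gives the robot as it stands.
- The arm moves only by the shell command python3 -m pendant 'ROWS' [FORCE]. ROWS is JSON, a list of rows, each a list of 7 numbers: the finger opening in m, from 0 to 0.093, then the shift along the tool's x, y, z in m, then the turn, a rotation vector about the tool's x, y, z in rad. A call has 1 to 20 rows; each row is the pose to reach, as a shift and turn from the pose commanded when the call began, along the tool's axes at that moment; what a row does not reach only later rows make up. A row lasts 1/8 s, in which the tool goes at most 62.5 mm and 10.7 degrees, less where a joint would pass 70% of its speed; a pose out of reach is approached as far as the arm can. A call with a gripper value outside its range is refused whole. The fingers move at their own pace and stop on an object; FORCE is the grip in N (left out, the last holds). Time passes only in rows, so rows that repeat a pose let the fingers close. It gives the time, the measured TCP pose, the force and the opening at its end, in the units of the state.
- ctrl.get_obs(): the state, without advancing time (a new reading comes with each control period).
- cams.camera(name): name is "scene" or "top"; returns the picture (420x560x3 uint8, blue, green, red); there is no depth.
- cams.calibration(name): a dict with "fx", "fy", "cx", "cy" (pixels), "T" (4x4, takes a point from camera to world coordinates). Camera axes: x right, y down, z forward; pixel columns grow to the right and rows downward; lengths in m; the calibration is good to about 2 mm. A picture is of the moment at which its call begins. calibration takes no time and is no camera call.
- workorder.finish_job(): hands the job in, once; it reports no verdict.
The state is a dict: "time_s": time; "joints": joint angles; "dq": joint speeds; "joint_efforts": joint torques, N m; "tool_pos": TCP position; "tcp_rot": TCP orientation; "force": force on the tool from outside, world axes, zero at the start; "torque": the same for the moment, N m; "width": finger opening in m.
Only numpy, scipy, OpenCV 4.12 (cv2) and the standard library are available. Lean on these libraries where they do the work, as an engineer would, in place of code of your own. Each camera call takes 0.05 s, during which the arm holds its last target. There are 200 camera calls.

## Working session

There is one attempt and no reset: what is moved stays moved. The work goes in short steps, Python scripts to look and compute and a shell command to move; the robot and the scene stay as the last step left them, time stands still between calls to the robot, and variables do not carry over. Pictures are saved under pics/ and viewed, about 8 in all and at most 12, crops included, and the job is handed in when it is done.

```bash
mkdir -p pics; python3 - <<'E'
from rig import ctrl,cams
import cv2,numpy as np
for n in("top","scene"):
    cv2.imwrite(f"pics/{n}0.png",cams.camera(n)); c=cams.calibration(n); print(n,c["fx"],c["fy"],c["cx"],c["cy"],np.round(c["T"],4).tolist())
o=ctrl.get_obs(); print(o)
E
```

```text
top 491.8916656232158 491.8916656232158 280.03410014109215 206.17480506896604 [[0.029, -0.9836, 0.1778, 0.3413], [-0.9996, -0.0271, 0.0127, 0.0024], [-0.0077, -0.1781, -0.984, 1.1771], [0.0, 0.0, 0.0, 1.0]]
scene 530.8533649720439 530.8533649720439 275.99029134434835 205.14746466173168 [[-0.5007, 0.4852, -0.7168, 1.4872], [0.8655, 0.2924, -0.4066, 0.5471], [0.0123, -0.824, -0.5664, 0.8251], [0.0, 0.0, 0.0, 1.0]]
{'time_s': 0.1, 'joints': array([-1.3505024 ,  0.61582408, -0.01260383,  1.42471597,  0.00812187,
        1.10344175, -0.04040516]), 'dq': array([ 3.15333749e-04, -3.41418701e-03, -4.25975999e-04, -3.82019611e-03,
        8.68805507e-04,  1.76638422e-03, -8.69684297e-05]), 'joint_efforts': array([ 1.24994618e-03, -4.60041547e+01,  2.10229126e-01, -1.66244352e+01,
       -6.11532270e-02,  1.69494463e-02,  1.14841118e-04]), 'tool_pos': array([0.15861932, 0.62960946, 0.21760358]), 'tcp_rot': array([ 0.55708715, -0.43519632,  0.55836645,  0.43414857]), 'force': array([0.2268577 , 0.21107512, 0.05968592]), 'torque': array([ 0.05468315,  0.00306893, -0.04735798]), 'width': 0.09297075968135904}
```

View pics/top0.png

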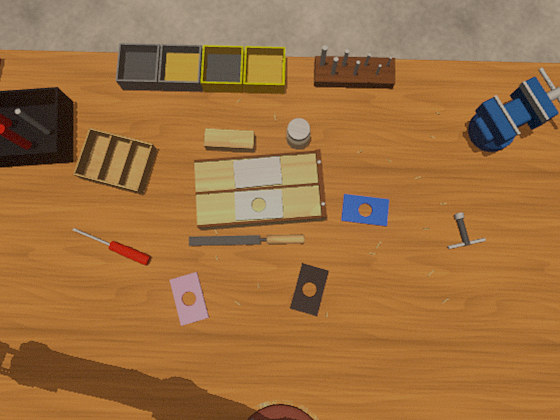

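View pics/scene0.png

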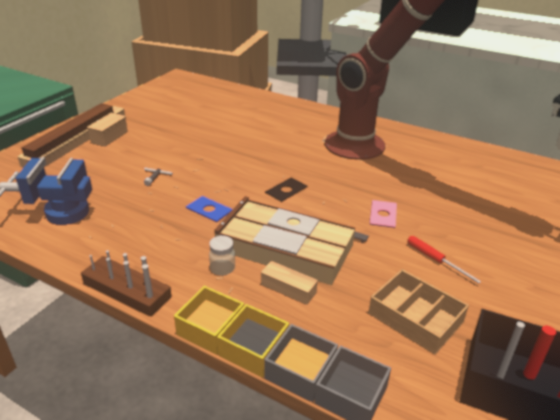

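Candidates in the top picture are the steel holed blank (259,205), plain blank (257,172), blue (365,210), black (309,289) and pink (188,299). I choose (259,205), the steel one on the board. I'll check it in a close crop.

```bash
python3 - <<'E'
import cv2
i=cv2.imread("pics/top0.png")[140:240,180:340]
cv2.imwrite("pics/crop0.png",cv2.resize(i,None,fx=5,fy=5,interpolation=cv2.INTER_CUBIC))
E
```

```text
(no output)
```

View pics/crop0.png

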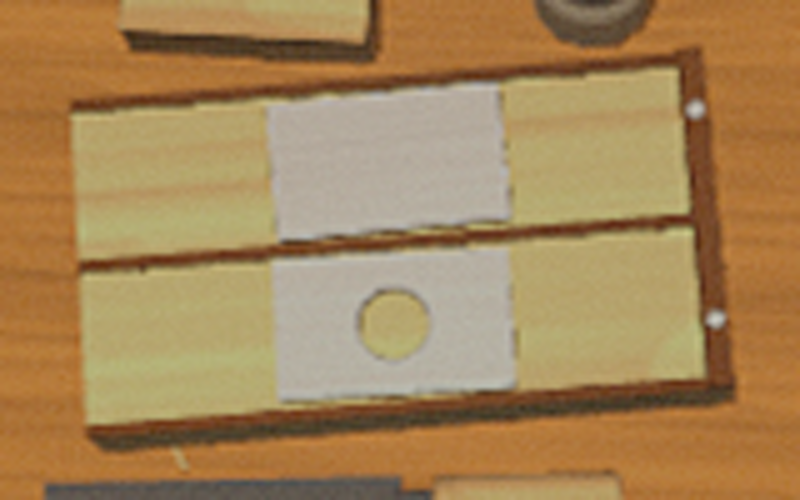

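The crop shows the steel blank with the round hole in the lower lane (the one nearer the robot). Its corners are about (272,262), (510,246), (516,388) and (279,402). The cross stop is on the right and the open end on the left (x≈72–88).

```bash
cat > h.py <<'E'
from rig import ctrl,cams
import numpy as np
from scipy.spatial.transform import Rotation as R
def ray(n,px,z):
    c=cams.calibration(n);T=np.array(c["T"])
    p=np.atleast_2d(px).astype(float)
    d=np.c_[(p[:,0]-c["cx"])/c["fx"],(p[:,1]-c["cy"])/c["fy"],np.ones(len(p))]@T[:3,:3].T
    return T[:3,3]+d*((z-T[2,3])/d[:,2])[:,None]
def crop(p,o=(180,140),s=5): return (np.atleast_2d(p)+.5)/s-.5+np.array(o)
def tool(o,target):  # shift in tool axes
    w=o["tcp_rot"];r=R.from_quat([w[1],w[2],w[3],w[0]])
    return r,r.inv().apply(np.array(target)-o["tool_pos"])
E
python3 - <<'E'
from h import *
bl=ray("top",crop([[272,262],[510,246],[516,388],[279,402]]),.056)
print("blank\n",bl.round(4),bl.mean(0).round(4)); 
print("hole",ray("top",crop([394,324]),.055).round(4))
lf=ray("top",crop([[72,105],[88,430]]),.052); st=ray("top",crop([[703,50],[732,385]]),.062)
print("lip",lf.round(4),"stop",st.round(4))
a=lf.mean(0)-st.mean(0); print("L,yaw",np.hypot(*a[:2]),np.degrees(np.arctan2(a[1],a[0])))
for e in((0,3),(1,2)):
  pass
x=(bl[0]+bl[3]-bl[1]-bl[2])/2; print("blank len,yaw",np.hypot(*x[:2]),np.degrees(np.arctan2(x[1],x[0])))
o=ctrl.get_obs(); w=o["tcp_rot"]; print(R.from_quat([w[1],w[2],w[3],w[0]]).as_matrix().round(3))
E
```

```text
blank
 [[0.5744 0.1251 0.056 ]
 [0.585  0.0144 0.056 ]
 [0.5181 0.0097 0.056 ]
 [0.5086 0.1188 0.056 ]] [0.5465 0.067  0.056 ]
hole [[0.5468 0.0672 0.055 ]]
lip [[0.6485 0.2237 0.052 ]
 [0.4936 0.207  0.052 ]] stop [[ 0.6805 -0.0737  0.062 ]
 [ 0.5213 -0.0893  0.062 ]]
L,yaw 0.29833654322397246 95.73533275597158
blank len,yaw 0.1103382272151145 95.25574601640477
[[-0.001 -0.97   0.244]
 [-0.002  0.244  0.97 ]
 [-1.    -0.    -0.002]]
```

```bash
python3 -m pendant '[[0,0.005,-0.02,-0.02,0.05,0,0],[0,0.01,-0.055,-0.055,0.13,0,0],[0,0.015,-0.09,-0.09,0.21,0,0],[0,0.02,-0.13,-0.128,0.3,0,0],[0,0.025,-0.17,-0.167,0.39,0,0],[0,0.03,-0.21,-0.206,0.48,0,0],[0,0.035,-0.25,-0.245,0.57,0,0],[0,0.04,-0.29,-0.284,0.66,0,0],[0,0.045,-0.33,-0.323,0.75,0,0],[0,0.05,-0.37,-0.362,0.84,0,0],[0,0.055,-0.41,-0.401,0.93,0,0],[0,0.06,-0.45,-0.44,1.02,0,0],[0,0.065,-0.485,-0.474,1.1,0,0],[0,0.07,-0.515,-0.503,1.17,0,0],[0,0.075,-0.535,-0.522,1.21,0,0],[0,0.08,-0.5415,-0.529,1.225,0,0],[0,0.08,-0.5415,-0.529,1.225,0,0],[0,0.08,-0.5415,-0.529,1.225,0,0]]' 20
python3 - <<'E'
from h import *
import cv2
cv2.imwrite("pics/s1.png",cams.camera("scene"));o=ctrl.get_obs()
r,d=tool(o,[.5547,-.0151,.053]);print(r.as_matrix().round(3),d.round(4),o["width"],o["joints"].round(2))
E
```

```text
time_s: 2.35
tool_pos: [0.554, -0.0131, 0.1386]
tcp_rot: [0.706, -0.035, 0.706, 0.036]
force: [0.4, 0.6, -0.9]
width: 0.0008
[[-0.    -0.102  0.995]
 [ 0.001  0.995  0.102]
 [-1.     0.001 -0.   ]] [ 0.0857 -0.0021  0.0004] 0.00022840300096880817 [-0.23  0.58  0.33  1.81 -0.25  0.8   0.33]
```

```bash
python3 -m pendant '[[0,0.025,-0.002,0,0,0,0],[0,0.05,-0.002,0,0,0,0],[0,0.07,-0.002,0,0,0,0],[0,0.08,-0.002,0,0,0,0],[0,0.085,-0.002,0,0,0,0],[0,0.085,-0.002,0,0,0,0]]'
python3 - <<'E'
from h import *
import cv2
for n,(a,b,c,d) in dict(top=(130,250,180,340),scene=(180,300,180,380)).items():
    i=cams.camera(n)[a:b,c:d];cv2.imwrite(f"pics/{n}2.png",cv2.resize(i,None,fx=4,fy=4,interpolation=cv2.INTER_CUBIC))
E
```

```text
time_s: 3.15
tool_pos: [0.5551, -0.0167, 0.054]
tcp_rot: [0.706, -0.035, 0.706, 0.035]
force: [0.0, 0.2, 0.9]
width: 0.0005
```

View pics/scene2.png

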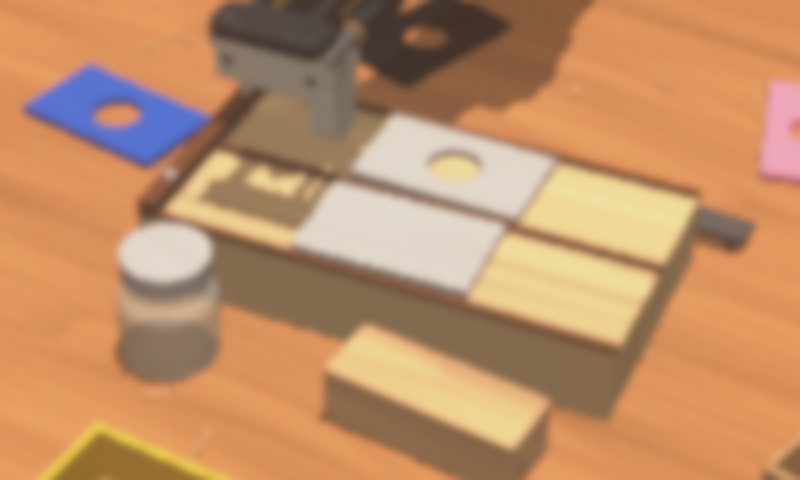

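Close view: the closed fingers (330,120) stand in the holed blank's lane, between the stop and its rear edge, and touch nothing. I'll lower 1 mm and push most of the way.

```bash
python3 -m pendant '[[0,0.001,0.006,0,0,0,0],[0,0.001,0.012,0,0,0,0],[0,0.001,0.018,0,0,0,0],[0,0.001,0.023,0,0,0,0],[0,0.001,0.028,0,0,0,0],[0,0.001,0.034,0,0,0,0],[0,0.001,0.041,0,0,0,0],[0,0.001,0.048,0,0,0,0],[0,0.001,0.055,0,0,0,0],[0,0.001,0.062,0,0,0,0],[0,0.001,0.069,0,0,0,0],[0,0.001,0.076,0,0,0,0],[0,0.001,0.083,0,0,0,0],[0,0.001,0.09,0,0,0,0],[0,0.001,0.097,0,0,0,0],[0,0.001,0.104,0,0,0,0],[0,0.001,0.11,0,0,0,0],[0,0.001,0.113,0,0,0,0],[0,0.001,0.115,0,0,0,0],[0,0.001,0.115,0,0,0,0]]'
python3 - <<'E'
from h import *
import cv2
for n,(a,b,c,d) in dict(top=(140,240,180,340),scene=(180,300,200,400)).items():
    s=5 if n=="top" else 4
    i=cams.camera(n)[a:b,c:d];cv2.imwrite(f"pics/{n}3.png",cv2.resize(i,None,fx=s,fy=s,interpolation=cv2.INTER_CUBIC))
E
```

```text
time_s: 5.75
tool_pos: [0.5435, 0.0977, 0.0527]
tcp_rot: [0.706, -0.035, 0.706, 0.035]
force: [0.2, -3.4, 1.8]
width: 0.0005
```

View pics/top3.png

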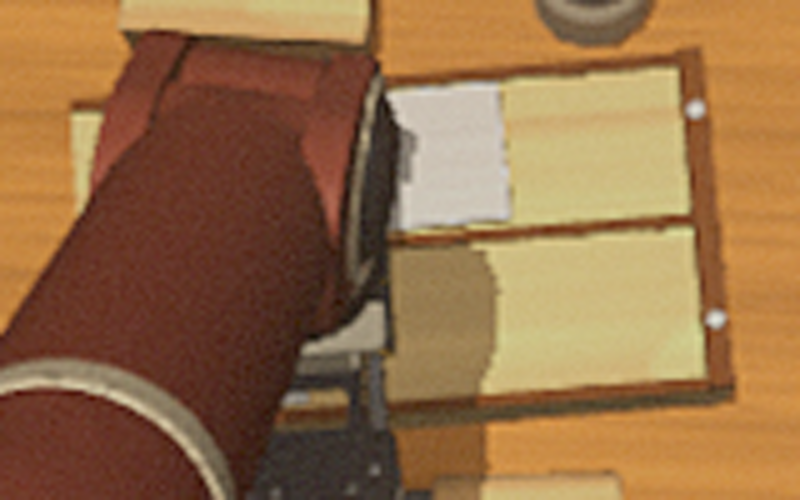

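View pics/scene3.png

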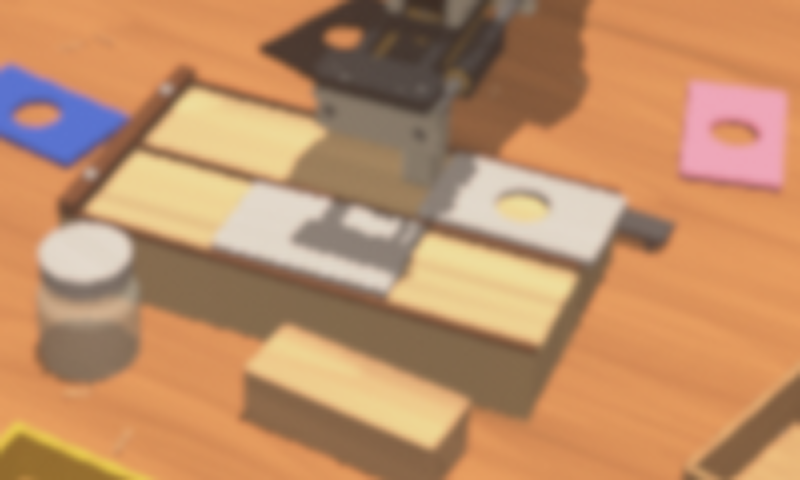

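The blank has moved. In the scene crop its front edge runs from (625,195) to (597,260), around the lip. The lip is visible in the other lane from (580,270) to (545,345). The plain blank hasn't moved.

```bash
python3 - <<'E'
from h import *
u=np.array([-.0999,.995,0])
f=lambda p,z:ray("scene",crop(p,(200,180),4),z)
b=f([[625,195],[597,260]],.056);l=f([[580,270],[545,345]],.050);h=f([524,206],.0555)
print((b@u).round(4),(l@u).round(4),h.round(4),"hole u",h@u)
o=ctrl.get_obs();print("tcp u",o["tool_pos"]@u,"lip top u",np.array([.571,.2154,0])@u)
E
```

```text
[0.1586 0.1625] [0.1546 0.1578] [[0.5408 0.1617 0.0555]] hole u [0.10681814]
tcp u 0.04289312878400118 lip top u 0.15728010000000003
```

Overhang is now about 4 mm, with vision and TCP in agreement. I'll push another 26 mm, then back off, lift and look.

```bash
python3 -m pendant '[[0,0,0.004,0,0,0,0],[0,0,0.009,0,0,0,0],[0,0,0.014,0,0,0,0],[0,0,0.019,0,0,0,0],[0,0,0.023,0,0,0,0],[0,0,0.025,0,0,0,0],[0,0,0.026,0,0,0,0],[0,0,0.026,0,0,0,0]]' && python3 -m pendant '[[0,0,-0.006,0,0,0,0],[0,0,-0.015,0,0,0,0],[0,-0.02,-0.02,0,0,0,0],[0,-0.06,-0.03,0,0,0,0],[0,-0.1,-0.06,0,0,0,0],[0,-0.13,-0.11,0,0,0,0],[0,-0.15,-0.16,0,0,0,0],[0,-0.15,-0.21,0,0,0,0],[0,-0.15,-0.25,0,0,0,0],[0,-0.15,-0.28,0,0,0,0],[0,-0.15,-0.29,0,0,0,0],[0,-0.15,-0.29,0,0,0,0]]'
python3 - <<'E'
from h import *
import cv2
for n,(a,b,c,d) in dict(top=(140,240,180,340),scene=(180,300,200,400)).items():
    s=5 if n=="top" else 4
    i=cams.camera(n)[a:b,c:d];cv2.imwrite(f"pics/{n}4.png",cv2.resize(i,None,fx=s,fy=s,interpolation=cv2.INTER_CUBIC))
E
```

```text
time_s: 6.85
tool_pos: [0.5408, 0.1235, 0.0526]
tcp_rot: [0.706, -0.035, 0.706, 0.035]
force: [1.1, -3.7, 2.2]
width: 0.0004
time_s: 8.35
tool_pos: [0.5693, -0.1648, 0.2023]
tcp_rot: [0.706, -0.034, 0.706, 0.035]
force: [0.1, -0.2, -0.5]
width: 0.0004
```

View pics/top4.png

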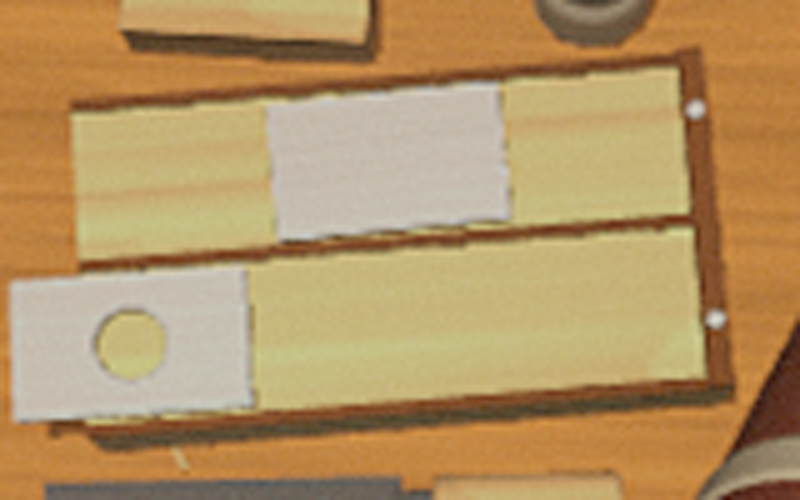

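The holed blank now overhangs the open end: front edge (10,282)–(14,422), rear edge (248,268)–(253,408), hole (131,345). The plain blank is unchanged at (268–510).

```bash
python3 - <<'E'
from h import *
u=np.array([-.0999,.995,0]);f=lambda p,z:(ray("top",crop(p),z)@u).round(4)
print("front",f([[10,282],[14,422]],.056),"rear",f([[248,268],[253,408]],.056),"hole+55",f([131,345],.055)+.055)
print("lip",f([[73,112],[79,260],[88,425]],.050))
E
```

```text
front [0.1894 0.1899] rear [0.0784 0.0795] hole+55 [0.1896]
lip [0.1578 0.1579 0.1569]
```

```bash
python3 -c "
from rig import workorder;print(workorder.finish_job())"
```

```text
the job is handed in; nothing more can be done
None
```

I pushed the steel blank with the round hole along its lane with the closed fingertips, until it stuck out about 3 cm past the open end of the board. I then backed the arm off, lifted it clear and handed the job in.

- **Overhang:** The last top picture gives about 32 mm, and the fingertip position gives about 29 mm, so the two agree to 3 mm. Both are within the allowed centimetre.
- **Other objects:** The plain blank hasn't moved in the last top picture. The offcut, jar and file look undisturbed where that crop shows them. I didn't re-check the objects outside it.
- **Limits:** Tool forces at the end of each move stayed under 5 N. The last clock reading, just before the final pictures, was 8.35 s.

No check failed.

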